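# Lay the safety rule flush along a chromatography plate on the sloping viewer

## Robot

A 7-joint arm with a two-finger parallel gripper is mounted at the origin on the work surface. World frame = base frame: x ahead of the robot, y to its left, z up, the work surface at z = 0. Lengths are in m, angles in rad, forces in N, time in s.
With the tool pointing down it reaches from about 0.4 to 0.85 m from the base axis. Payload 10.4 kg.
Tool frame: the origin (TCP) lies between the finger pads; the fingertips stand 19 mm ahead of it and the grasp point (between the pads) is the TCP (manip.tips_ahead is the distance from the TCP to the fingertips, in m); z points along the fingers, y is the line along which they close (so a half turn about z gives the same grasp; the last joint's range is limited). The gripper opens to 85 mm and grips with 20 to 120 N. Pads are 22 mm wide; open, the fingers measure 114 mm over their backs; the gripper's body (76 mm by 85 mm) begins 54 mm behind the grasp point. The pads swing forward as they close: fully open they stand 13 mm farther back than shut.
Start: joints at [-0.023, 0.332, -0.065, 1.46, 0.022, 1.35, -0.088], TCP at [0.625, 0, 0.25] pointing down, gripper open.
Joint ranges: [-2.6, 2.6], [-0.5, 2.12], [-1.47, 1.34], [0.16, 2.42], [-1.27, 4.41], [0.06, 2.06], [-2.6, 2.6]. Speed limits (rad/s): [2.22, 2.22, 2.79, 2.79, 3.14, 3.14, 3.14].

## Interface

Orientations are given as a unit quaternion [x, y, z, w].
In Python, from workcell import manip, viewer gives the robot as it stands.
- The arm moves only by the tool arm_command, never from a script. Its argument "series" is text: rows parted by semicolons, each of 5 numbers parted by spaces: the closure, from 0 (fully open) to 1 (shut), then the shift along the tool's x, y, z normalised to -1 to 1, where 1 is 0.4 m, then the turn about the tool's z normalised to -1 to 1, where 1 is 180 degrees. In form: jaw tx ty tz spin; .... A call has exactly 10 rows; each row shifts and turns the commanded pose from where the row before left it, along the tool's axes as they then stand; what a row does not reach is not made up. A row lasts 1/8 s, in which the tool goes at most 62.5 mm and 10.7 degrees, less where a joint would pass 70% of its speed; a pose out of reach is approached as far as the arm can. A call with a number of a shift or a turn outside -1 to 1 is refused whole. A call with a gripper value outside its range is refused whole. The fingers move at their own pace and stop on an object; "newtons" is the grip in N (left out, the last holds). Time passes only in rows, so rows that do not move let the fingers close, or fill a call up. It gives the time, the measured TCP pose, the force, the opening and the grip force at its end, in the units of the state.
- manip.get_obs(): the state, without advancing time (a new reading comes with each control period).
- viewer.camera(name): name is "scene" or "side" or "wrist"; returns a dict with "pixels" (480x640x3 uint8, red, green, blue), "intrinsics" (3x3 intrinsics, pixels), "extrinsics" (4x4, takes a point from world to camera coordinates). Camera axes: x right, y up, looking along -z (the intrinsics and any distortion apply to the point x, -y, -z); pixel columns grow to the right and rows downward; lengths in m; the calibration is good to about 2 mm. A picture is of the moment at which its call begins. There is no depth.
- manip.hand_in(): hands the job in; it is judged then, once.
The state is a dict: "clock": time; "joint_pos": joint angles; "joint_velocities": joint speeds; "tau": joint torques, N m; "position": TCP position; "ee_rot": TCP orientation; "ft_force": force on the tool from outside, world axes, zero at the start; "torque": the same for the moment, N m; "grip_width": opening from 0.0 (shut) to 1.0 (fully open); "grasp_force": force on a finger pad.
Only numpy, scipy, OpenCV 4.12 (cv2) and the standard library are available. Lean on these libraries where they do the work, as an engineer would, in place of code of your own. Each camera call takes 0.05 s, during which the arm holds its last target. There are 200 camera calls.

## Task

Pick up the aluminium safety rule and lay it flat, face up, on the sloping viewing panel, ready for reading the spots: its zero end (the end without the hanging hole) standing on the ledge and its graduated edge flush along the left-hand long edge (as the robot sees it) of the tall glass plate. Be gentle: neither plate may be shifted along the ledge, the rule must not be laid on or dragged over the coated face of the tall plate, and the robot itself must not touch that plate. Let go of the rule, and leave the spot plate, the jar and the wash bottle where they are.

Things in the scene. Friction and masses are not known exactly. Their poses are not given: they have to be found in the camera images.
- rule: Loose aluminium safety rule 240 x 36 x 5 mm, about 0.16 kg, face up on the bench beside the viewer. Along its centre line stands a grey grip rail, 150 long (centred), 12 wide, top 31 mm above the underside. Origin: centre of underside. x along it towards the end with the square 12 mm hanging hole (+120 mm; zero end -120 mm); y across, graduated edge (black ticks) at -18 mm; z up out of the face.
- rule_edge_zero (a point): point of the rule: the corner of the graduated edge at the zero end, on the underside (-120, -18, 0 mm in the rule's frame)
- rule_edge_200 (a point): point of the rule: on the graduated edge 200 mm from the zero end, on the underside (+80, -18, 0 mm in the rule's frame)
- panel: Fixed LED viewing panel on a stand, 280 mm up the slope x 360 wide, sloping 27 degrees, low edge towards the robot. Origin: centre of its flat face, 100 mm above the bench. x up the slope, y level to the left, z out of the face. Along the low edge a ledge stands 12 mm proud; its upper side, on which plates and rule stand, is at x = -128 mm. Face clear from there to +140 mm.
- clip: Steel spring clip on the ledge, 26 wide, 14 high. It holds the tall glass plate (200 up the slope x 100 wide x 4 mm, pale coated face up, flat on the panel, foot on the ledge) by its foot, off centre: the plate's left edge lies 40 to 60 mm left of the clip. Pushed along the ledge with over about 8 N the plate slips in the clip. Origin: clip's middle at the plate's foot, on the face; axes as panel.
- short_plate: Short glass plate, 100 x 50 x 4 mm, same kind and clip, near the left end of the ledge. Its right edge is at least 110 mm left of the tall plate's clip. Origin: centre of underside (right edge at y = -25 mm); axes as the panel's. Leave it alone.
- spot_plate: loose white porcelain spot plate 110 x 85 x 10 mm, on the bench on the other side of the viewer from the rule; origin: centre of its underside. Leave it alone.
- jar: loose small open glass jar, 48 mm wide, 55 mm high, on the bench behind and left; origin: centre of its underside. Leave it alone.
- wash_bottle: loose plastic wash bottle, 72 mm wide, 206 mm high, on the bench behind and right; origin: centre of its underside. Leave it alone.
Not all that is in view belongs to the job. Leave any brown look-alike of the rule alone.

How it is judged:
By the outcome, as a careful person would: the job done as asked, in the order asked, and still so for the second after the job is handed in, with the robot touching nothing.
It also fails if it takes over 48 s, if anything falls off the work surface, if the arm or the gripper's body presses on something with over 40 N, if the wrist force passes 120 N, or if a joint passes its speed limit or range.

## Working session

There is one attempt and no reset: what is moved stays moved. The work goes in short steps, Python scripts to look and compute and a tool call to move; the robot and the scene stay as the last step left them, time stands still between calls to the robot, and variables do not carry over. Pictures are saved under pics/ and viewed, at most 10 in all, crops included, and the job is handed in when it is done.

Besides the shell and the picture viewer there is one more tool, called after "Call:" as name(argument=value, ...) on one line, values as JSON. arm_command: Moves the arm, as the interface text tells. Scaled input: -1 to 1 covers 0.4 m each way for a shift and 180 degrees each way for a turn. Its arguments: {"type":"object","properties":{"series":{"type":"string"},"newtons":{"type":"number"}},"required":["series"]}

```bash
mkdir -p pics; ls; python3 - <<'E'
from workcell import manip, viewer
import cv2,pickle
for n in ["scene","side","wrist"]:
    c=viewer.camera(n); cv2.imwrite(f"pics/{n}0.png",c["pixels"][:,:,::-1]); pickle.dump(c,open(f"pics/{n}0.pkl","wb"))
    print(n,c["intrinsics"].tolist(),c["extrinsics"].round(4).tolist(),[k for k in c])
o=manip.get_obs();print(o); print(dir(manip))
E
```

```text
pics
scene [[616.9822624555145, 0.0, 333.06756492587124], [0.0, 616.9822624555145, 241.62735391625108], [0.0, 0.0, 1.0]] [[-0.2253, 0.9743, -0.0079, 0.1242], [-0.5561, -0.122, 0.8221, 0.177], [0.8, 0.1896, 0.5693, -1.7461], [0.0, 0.0, 0.0, 1.0]] ['pixels', 'intrinsics', 'extrinsics']
side [[525.9026822051037, 0.0, 324.4651902375924], [0.0, 525.9026822051037, 244.84093052018054], [0.0, 0.0, 1.0]] [[0.8003, -0.5995, -0.0006, -0.3873], [0.4002, 0.5336, 0.745, -0.2374], [-0.4464, -0.5965, 0.667, -1.1846], [0.0, 0.0, 0.0, 1.0]] ['pixels', 'intrinsics', 'extrinsics']
wrist [[391.119306588752, 0.0, 324.9947021075908], [0.0, 391.119306588752, 241.80940539866546], [0.0, 0.0, 1.0]] [[1.0, -0.0006, -0.001, -0.625], [0.0002, 0.9512, -0.3085, 0.0399], [0.0011, 0.3085, 0.9512, -0.3802], [0.0, 0.0, 0.0, 1.0]] ['pixels', 'intrinsics', 'extrinsics']
{'clock': 0.15, 'joint_pos': array([-0.02260834,  0.33270447, -0.06473467,  1.46073925,  0.02161396,
        1.34988726, -0.08850459]), 'joint_velocities': array([-0.00053579, -0.00220948, -0.0001247 , -0.00246546, -0.00076609,
       -0.00110759,  0.0019
[... 189 characters left out ...]
019370e-05, 2.49717031e-01]), 'ee_rot': array([ 7.07086775e-01,  7.07126595e-01, -3.84639180e-04, -3.51578839e-04]), 'ft_force': array([ 0.40070513, -0.60956   ,  0.39273128]), 'torque': array([-0.03901096,  0.02496861, -0.03310275]), 'grasp_force': 0.0, 'grip_width': 0.9988101062381977}
['MotionError', '__class__', '__delattr__', '__dict__', '__dir__', '__doc__', '__eq__', '__format__', '__ge__', '__getattribute__', '__getstate__', '__gt__', '__hash__', '__init__', '__init_subclass__', '__le__', '__lt__', '__module__', '__ne__', '__new__', '__reduce__', '__reduce_ex__', '__repr__', '__setattr__', '__sizeof__', '__str__', '__subclasshook__', '__weakref__', 'get_obs', 'hand_in', 'tips_ahead']
```

View pics/scene0.png

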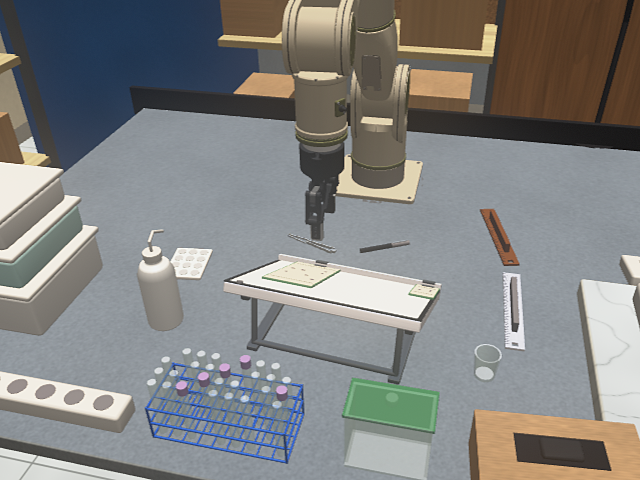

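View pics/side0.png

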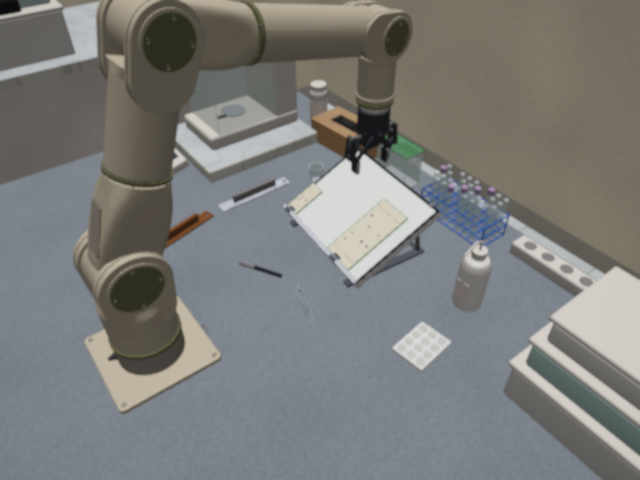

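View pics/wrist0.png

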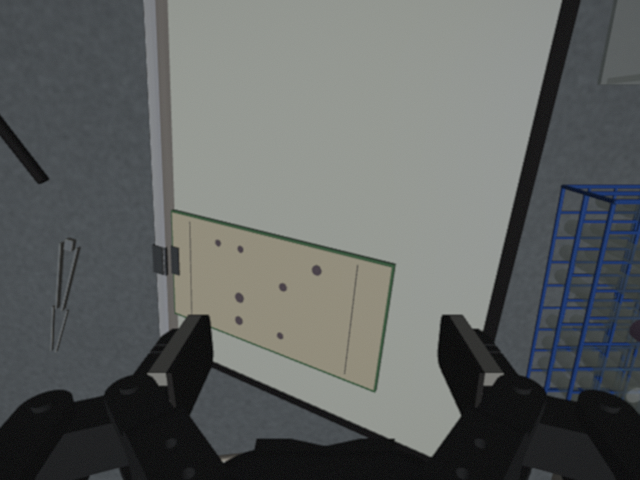

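The scene view shows the rule at about (513,310) on the robot's left, with its ticks on the image-left side. The panel is mid-frame, with the tall plate at (300,272) and the short plate at (425,290). The brown decoy is at (498,237). The wrist view shows the tall plate's left edge running from (172,210) to (394,264).

```bash
python3 - <<'E'
import cv2
s=cv2.imread("pics/scene0.png"); w=cv2.imread("pics/wrist0.png")
a=cv2.resize(s[262:357,455:560],None,fx=6,fy=6,interpolation=cv2.INTER_CUBIC)
cv2.imwrite("pics/a.png",a); print(a.shape)
b=cv2.resize(s[245:345,215:445],None,fx=3.4,fy=3.4,interpolation=cv2.INTER_CUBIC)
cv2.imwrite("pics/b.png",b)
E
```

```text
(570, 630, 3)
```

View pics/a.png

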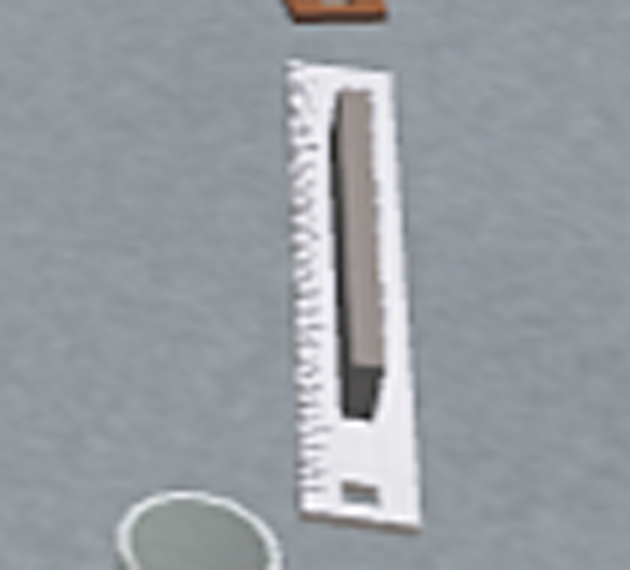

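View pics/b.png

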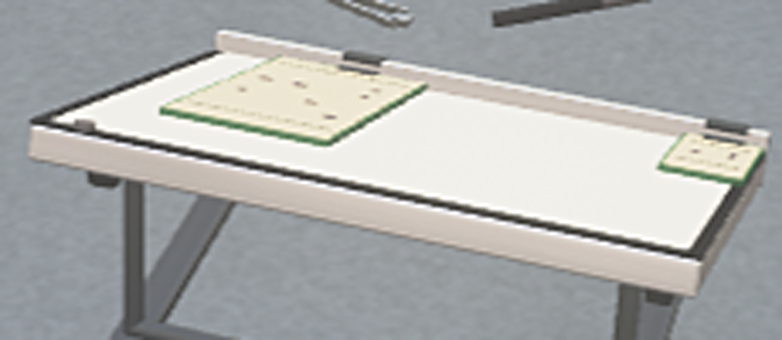

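The rule corners in crop a are zero-left (290,62), zero-right (392,74), hole-right (421,525) and hole-left (300,514). The hole is at the far end and the ticks are on the robot's right. Crop b shows the tall plate at (162,108), (330,135), (426,83), and its left strip of panel is clear.

```bash
cat > h.py <<'E'
import numpy as np, pickle
from scipy.optimize import least_squares
def cam(n): return pickle.load(open(f"pics/{n}.pkl","rb"))
def proj(c,P):
    p=np.c_[P,np.ones(len(P))]@c["extrinsics"].T
    q=(p[:,:3]*[1,-1,-1])@c["intrinsics"].T
    return q[:,:2]/q[:,2:]
def Rz(a): return np.array([[np.cos(a),-np.sin(a),0],[np.sin(a),np.cos(a),0],[0,0,1]])
s=np.radians(27)
TILT=np.array([[np.cos(s),0,-np.sin(s)],[0,1,0],[np.sin(s),0,np.cos(s)]]) # cols: panel axes
def rule(p,P): return np.array(P)@Rz(p[2]).T+[p[0],p[1],0]
# plate frame: foot-left corner on face; u up the slope, v left, w normal
def plate(p,P): return np.array(P)@(Rz(p[2])@TILT).T+[p[0],p[1],0.1-0.128*np.sin(s)]
E
python3 - <<'E'
from h import *
sc,wr=cam("scene0"),cam("wrist0")
uv=np.array([[290,62],[392,74],[421,525],[300,514]])/6+[455-.4,262-.4]
P=[[-.12,-.018,.005],[-.12,.018,.005],[.12,.018,.005],[.12,-.018,.005]]
f=lambda p:(proj(sc,rule(p,P))-uv).ravel()
r=least_squares(f,[.7,.3,0]);print("rule",r.x,np.degrees(r.x[2]),r.fun.round(2))
w=.004
PW=[[0,0,w],[.2,0,w],[.2,-.1,w],[0,-.1,w]]
uw=np.array([[173,211],[394,264],[376,390],[176,316]])
us=np.array([[330,135],[162,108],[426,83]])/3.4+[215-.35,245-.35]
PS=[[.2,0,w],[.2,-.1,w],[0,0,w]]
g1=lambda p:(proj(wr,plate(p,PW))-uw).ravel()
g2=lambda p:(proj(sc,plate(p,PS))-us).ravel()
for g in (g1,g2,lambda p:np.r_[g1(p),g2(p)]):
    r=least_squares(g,[.5,0,0],loss="soft_l1");print("plate",r.x,np.degrees(r.x[2]),r.fun.round(1))
print(plate(r.x,[[0,0,0],[.2,0,0],[.12,.018,.032]]))
E
```

```text
rule [0.49137004 0.36923195 0.02003799] 1.1480921882531545 [ 0.16  0.19 -0.24  0.12 -0.39  0.3   0.46 -0.51]
plate [ 4.94113894e-01  1.07777290e-04 -7.34562329e-02] -4.2087321240498925 [-2.3  0.3  0.3 -0.3  0.8  1.7 -0.1 -1.1]
plate [ 0.49142856  0.00121541 -0.07257288] -4.158119674526311 [ 0.4  1.1 -0.5 -0.5 -0.  -0.4]
plate [ 4.93904021e-01  2.68954727e-04 -7.24423775e-02] -4.15064248635718 [-2.6  0.1 -0.  -0.8  0.6  1.3 -0.3 -1.2 -0.4  1.8 -1.3  0.2 -0.7  0.2]
[[ 4.93904021e-01  2.68954727e-04  4.18892160e-02]
 [ 6.71637939e-01 -1.26290833e-02  1.32687316e-01]
 [ 5.87357602e-01  1.15344221e-02  1.24880285e-01]]
```

Call:
arm_command(series="0.5 0.132 -0.044 0.04 0;0.5 0.132 -0.044 0.04 0;0.5 0.132 -0.044 0.04 0;0.5 0.132 -0.044 0.04 0;0.5 0.132 -0.044 0.04 0;0.5 0.132 -0.044 0.04 0;0.5 0.132 -0.045 0.04 0;0.5 0 0 0 -0.0563;0.5 0 0 0 -0.0563;0.5 0 0 0 -0.0563", newtons=20)

```text
clock: 1.4
position: [0.5012, 0.3696, 0.1379]
ee_rot: [0.494, 0.869, -0.0, -0.0]
ft_force: [0.2, 0.6, -0.8]
grip_width: 0.496
grasp_force: 0.0
```

Call:
arm_command(series="0.5 0 0 0.02 -0.0563;0.5 0 0 0.02 -0.0563;0.5 0 0 0.02 -0.0563;0.5 0 0 0 -0.0563;0.5 0 0 0 -0.0563;0.5 0 0 0 -0.0563;0.5 0 0 0 0;0.5 0 0 0 0;0.5 0 0 0 0;0.5 0 0 0 0")

```text
clock: 2.65
position: [0.5014, 0.3697, 0.1144]
ee_rot: [-0.01, 1.0, -0.0, 0.0]
ft_force: [-0.3, -0.2, 0.3]
grip_width: 0.5
grasp_force: 0.0
```

```bash
python3 - <<'E'
from workcell import manip, viewer
import cv2,pickle
from scipy.spatial.transform import Rotation as R
c=viewer.camera("wrist"); cv2.imwrite("pics/w1.png",c["pixels"][:,:,::-1]); pickle.dump(c,open("pics/w1.pkl","wb"))
o=manip.get_obs(); print(o["clock"],o["position"],R.from_quat(o["ee_rot"]).as_matrix().round(4).tolist(),o["joint_pos"].round(2),o["ft_force"])
from h import *
p=[0.49137,0.36923,0.02004]
print(proj(c,rule(p,[[-.12,-.018,.005],[-.12,.018,.005],[.12,.018,.005],[-.075,-.006,.031],[-.075,.006,.031],[.075,.006,.031]])).round(1).tolist())
E
```

```text
2.7 [0.50139253 0.36968129 0.11435219] [[-0.9998, -0.0203, 0.0002], [-0.0203, 0.9998, -0.0], [-0.0002, -0.0, -1.0]] [-0.3   0.49 -0.52  1.6   0.26  1.13  0.7 ] [-0.03853268 -0.64500232 -0.84066452]
[[290.4, 12.0], [358.8, 12.0], [350.1, 391.9], [312.6, 101.1], [336.7, 101.1], [334.6, 359.5]]
```

View pics/w1.png

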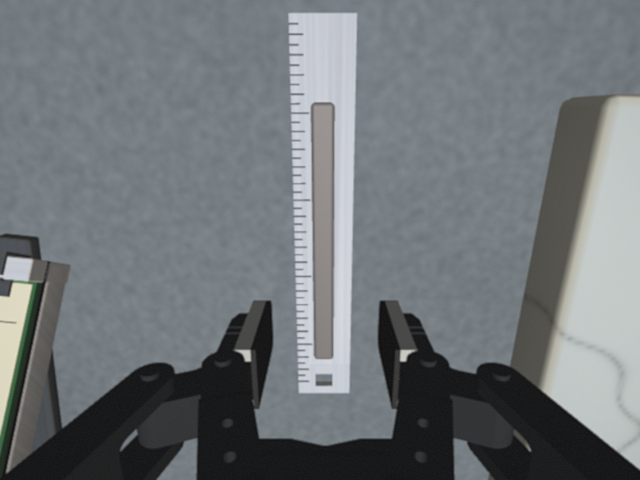

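The rule sits within about 1 px of prediction: zero end at (289–357,12), rail between (312,102) and (334,360). It is centred between the fingers. Descend and grip.

Call:
arm_command(series="0.5 0 0 0.06 0;0.5 0 0 0.06 0;0.5 0 0 0.06 0;0.5 0 0 0.026 0;0.5 0 0 0 0;1 0 0 0 0;1 0 0 0 0;1 0 0 0 0;1 0 0 0 0;1 0 0 0 0", newtons=25)

```text
clock: 3.95
position: [0.5021, 0.37, 0.0331]
ee_rot: [-0.01, 1.0, 0.0, 0.001]
ft_force: [-0.4, -1.4, 6.2]
grip_width: 0.131
grasp_force: 26.6
```

```bash
python3 - <<'E'
from h import *
p=[.493,.0005,-.0728]
# target grasp: rule centre +10mm -> u=.130 from foot; TCP ~32mm above underside (vertical tool on tilted rule)
for u,v,w in [(.133,.018,.031),(.133,.023,.031),(.24,.023,0),(.2,0,0)]: print(u,v,plate(p,[[u,v,w]]).round(4))
from workcell import manip
print(manip.get_obs())
E
```

```text
0.133 0.018 [[0.5985 0.0109 0.1299]]
0.133 0.023 [[0.5988 0.0158 0.1299]]
0.24 0.023 [[0.7079 0.0079 0.1508]]
0.2 0 [[ 0.6707 -0.0125  0.1327]]
{'clock': 3.95, 'joint_pos': array([-0.32729734,  0.58262693, -0.49405993,  1.65112379,  0.31865393,
        0.98694615,  0.66231083]), 'joint_velocities': array([ 0.00126578, -0.00031194,  0.00051192,  0.00037477,  0.00026808,
        0.00174498, -0.00077284]), 'tau': array([-3.60195022e-01, -6.43942308e+01, -8.78746212e+00, -3.00961339e+01,
       -4.35590884e-02, -4.53406814e-01,  4.88129648e-03]), 'position': array([0.50206197, 0.36997621, 0.03310238]), 'ee_rot': array([-1.04345149e-02,  9.99945138e-01,  4.13509591e-04,  8.18586159e-04]), 'ft_force': array([-0.44493785, -1.43332155,  6.15360323]), 'torque': array([-0.26257886,  0.17254018, -0.00845312]), 'grasp_force': 26.62031650543213, 'grip_width': 0.1305694811982133}
```

Call:
arm_command(series="1 0 0 -0.02 0;1 0 0 -0.06 0;1 0 0 -0.1 0;1 0 0 -0.1 0;1 0 0 -0.1 0;1 0 0 -0.08 0;1 0 0 -0.04 0;1 0 -0.02 0 0;1 -0.01 -0.05 0 0;1 -0.02 -0.08 0 0")

```text
clock: 5.2
position: [0.5142, 0.3082, 0.2301]
ee_rot: [-0.011, 1.0, -0.001, -0.001]
ft_force: [0.1, -0.1, -2.0]
grip_width: 0.131
grasp_force: 25.5
```

Call:
arm_command(series="1 -0.025 -0.1 0 0;1 -0.025 -0.1 0 0;1 -0.025 -0.1 0 0;1 -0.025 -0.1 0 0;1 -0.025 -0.1 0 0;1 -0.025 -0.1 0 0;1 -0.025 -0.08 0 0;1 -0.015 -0.04 0 0;1 -0.01 -0.0185 0 0.0149;1 0 0 0 0.0149")

```text
clock: 6.45
position: [0.6007, 0.0165, 0.2314]
ee_rot: [0.038, 0.999, 0.0, -0.0]
ft_force: [0.3, -0.3, -1.3]
grip_width: 0.132
grasp_force: 25.6
```

```bash
python3 - <<'E'
from workcell import manip, viewer
import cv2,pickle
from h import *
from scipy.spatial.transform import Rotation as R
c=viewer.camera("side"); cv2.imwrite("pics/s2.png",cv2.resize(c["pixels"][120:320,240:480,::-1],None,fx=3,fy=3)); 
c=viewer.camera("wrist"); cv2.imwrite("pics/w2.png",c["pixels"][:,:,::-1]); pickle.dump(c,open("pics/w2.pkl","wb"))
o=manip.get_obs(); print(o["clock"],o["position"],R.from_quat(o["ee_rot"]).as_matrix().round(4).tolist(),o["joint_pos"].round(2),o["ft_force"],o["grip_width"],o["grasp_force"])
print(proj(c,plate([.493,.0005,-.0728],[[0,0,.004],[.2,0,.004],[0,-.1,.004]])).round(1).tolist())
E
```

```text
6.55 [0.60062404 0.01746209 0.2316474 ] [[-0.9973, 0.073, -0.0005], [0.073, 0.9973, 0.0006], [0.0005, 0.0006, -1.0]] [ 0.19  0.31 -0.36  1.54  0.11  1.31  1.31] [-0.31595418  1.23836118 -0.79914816] 0.1337145103527054 25.543606281280518
[[290.8, 72.9], [287.9, 355.8], [154.1, 73.7]]
```

View pics/w2.png

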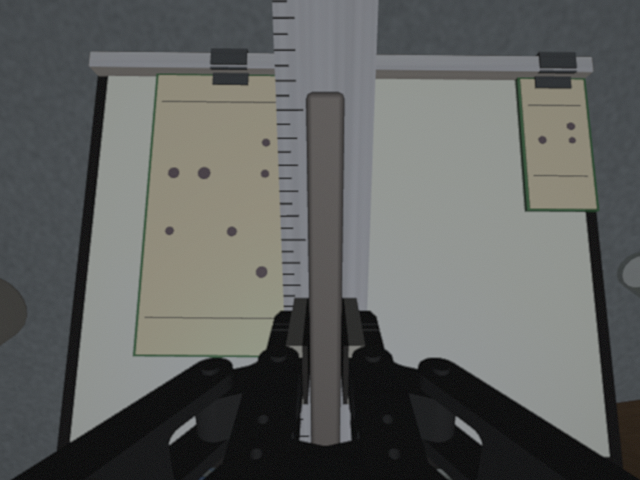

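The plate's right edge shows at (157,74)–(135,355), about 2 mm further left than fitted, so I add lateral margin and lower until the hole end meets the panel.

Call:
arm_command(series="1 -0.0025 0.009 0.04 0;1 0 0 0.03 0;1 0 0 0.02 0;1 0 0 0.01 0;1 0 0 0.0075 0;1 0 0 0.0075 0;1 0 0 0.0075 0;1 0 0 0.0075 0;1 0 0 0.0075 0;1 0 0 0.0075 0", newtons=20)

```text
clock: 7.8
position: [0.6011, 0.02, 0.1736]
ee_rot: [0.036, 0.999, -0.0, -0.001]
ft_force: [-7.8, 0.0, 0.6]
grip_width: 0.136
grasp_force: 26.2
```

```bash
python3 - <<'E'
from workcell import manip
from h import *
o=manip.get_obs(); print(o["position"],o["ft_force"],o["torque"],o["grip_width"])
c=cam("w2")
p=[.493,.0005,-.0728]
P=[[0,-.1,.004],[.2,-.1,.004]]
print(proj(c,plate(p,P)).round(1).tolist())
f=lambda q:(proj(c,plate([p[0],q[0],q[1]],P))-[[157,74],[135,355]])[:,0]
print(least_squares(f,[0,0]).x)
E
```

```text
[0.60109679 0.01995584 0.17359805] [-7.80754241  0.04538244  0.55352191] [ 0.05184866  1.14870273 -0.07541784] 0.13630829273623
[[154.1, 73.7], [134.1, 356.4]]
[ 0.00276872 -0.08154704]
```

Call:
arm_command(series="1 0.003 0 0.004 0;1 0.002 0 0.006 0;1 0.002 0 0.006 0;1 0.001 0 0.006 0;1 0 0 0.006 0;1 0 0 0.006 0;1 0 0 0.006 0;1 0 0 0.006 0;1 0 0 0.006 0;1 0 0 0.004 0")

```text
clock: 9.05
position: [0.5989, 0.02, 0.1513]
ee_rot: [0.036, 0.999, -0.0, -0.0]
ft_force: [-0.2, 0.0, 1.2]
grip_width: 0.134
grasp_force: 26.4
```

```bash
python3 - <<'E'
from workcell import manip,viewer
import cv2
o=manip.get_obs(); print(o["position"],o["ft_force"],o["torque"],o["grip_width"])
a=viewer.camera("side")["pixels"][130:310,270:450,::-1]; b=viewer.camera("wrist")["pixels"][:,:,::-1]
cv2.imwrite("pics/m3.png",cv2.hconcat([cv2.resize(a,(400,400),interpolation=2),cv2.resize(b[:,100:500],(400,480))[:400]]))
E
```

```text
[0.59890669 0.01995283 0.15133409] [-0.18609804  0.00405303  1.22938137] [-0.0452065  -0.18471968 -0.0185544 ] 0.13447167408796457
```

View pics/m3.png

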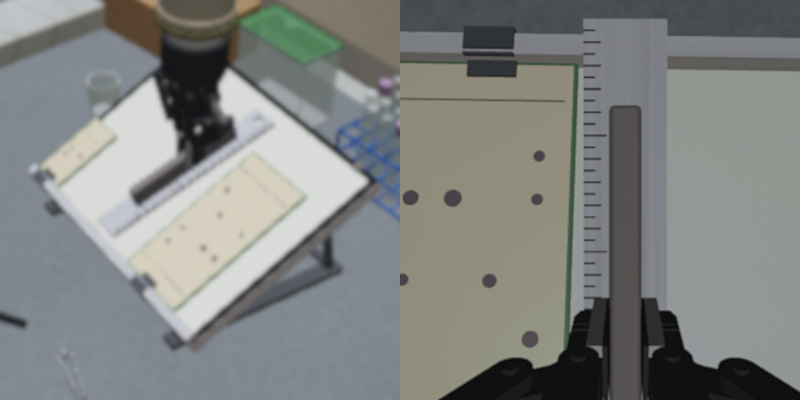

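Contact rotates the rule as planned: it is nearly parallel to the slope with a gap to the plate edge (right half, x≈575 vs 585). I continue down.

Call:
arm_command(series="1 0 0 0.006 0;1 0 0 0.006 0;1 0 0 0.006 0;1 0 0 0.005 0;1 0 0 0.005 0;1 0 0 0.003 0;1 0 0 0.003 0;1 0 0 0.003 0;1 0 0 0.002 0;1 0 0 0 0")

```text
clock: 10.4
position: [0.5989, 0.02, 0.1358]
ee_rot: [0.036, 0.999, 0.0, -0.0]
ft_force: [0.4, -0.3, 1.2]
grip_width: 0.132
grasp_force: 26.5
```

```bash
python3 - <<'E'
from workcell import manip,viewer
import cv2,pickle
o=manip.get_obs(); print(o["position"],o["ft_force"],o["torque"],o["grip_width"])
c=viewer.camera("wrist");pickle.dump(c,open("pics/w4.pkl","wb"))
b=c["pixels"][:,:,::-1];cv2.imwrite("pics/w4full.png",b)
cv2.imwrite("pics/w4.png",cv2.resize(b[0:300,180:580],(800,600),interpolation=2))
E
```

```text
[0.59886893 0.01997958 0.13582441] [ 0.38846054 -0.26577551  1.1983036 ] [-0.04156323 -0.30208336  0.01516646] 0.1319620659025317
```

View pics/w4.png

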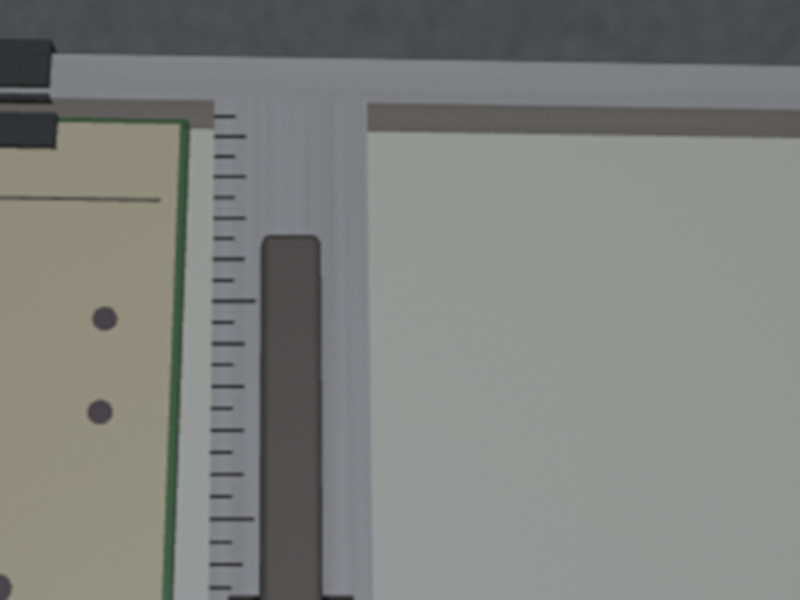

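```bash
python3 - <<'E'
from h import *
c=cam("w4")
T=lambda u,v:(180+(u-.5)/2,(v-.5)/2)
obs=np.array([T(189,122),T(170,600)])
# plate edge: fit lateral + yaw along (unknown u along edge -> compare column at given row)
E=lambda q:proj(c,plate([.493,q[0],q[1]],[[t,0,.004] for t in np.linspace(0,.13,40)]))
f=lambda q:(lambda e:np.interp(obs[:,1],e[:,1],e[:,0])-obs[:,0])(E(q))
r=least_squares(f,[.001,-.07],diff_step=1e-4).x; print("plate y,yaw deg",r[0],np.degrees(r[1]), E(r)[0])
# rule: 2D points of top face zero end and ticks (10mm grid): fit pose with full 6dof
pts=np.array([T(214,100),T(367,100),T(209.5,590),T(372,590)])
# tick rows: long ticks at v=301 (50mm) and 519 (100mm)
ticks=np.array([T(213,301),T(210,519)])
from scipy.spatial.transform import Rotation as R
def g(q):
    Rm=(R.from_euler("zy",[q[3],-q[4]])).as_matrix()  # yaw then pitch
    W=lambda P:np.array(P)@Rm.T+q[:3]
    a=proj(c,W([[-.07,-.018,.005],[-.02,-.018,.005],[-.12,.018,.005],[-.02,.018,.005]]))
    l=proj(c,W([[-.12,-.018,.005]]))
    rr=proj(c,W([[t,.018,.005] for t in np.linspace(-.12,.0,40)]))
    return np.r_[(a[:2]-ticks).ravel(),(a[2]-pts[1]),l[0]-pts[0],np.interp(pts[3,1],rr[:,1],rr[:,0])-pts[3,0]]
r2=least_squares(g,[.59,.02,.11,-.07,.45]);q=r2.x;print("rule",q[:3],np.degrees(q[3:]),r2.fun.round(2))
Rm=(R.from_euler("zy",[q[3],-q[4]])).as_matrix()
M=Rz(-.0728)@TILT;M=Rz(r[1])@TILT
o=np.array([.493,r[0],.1-.128*np.sin(s)])
for P in ([-.12,-.018,0],[.08,-.018,0],[.12,-.018,0]): print("in plate frame mm",((Rm@P+q[:3]-o)@M*1e3).round(1))
E
```

```text
plate y,yaw deg 0.0023367789457085343 -5.190429421905083 [274.40914356  56.74628311]
rule [0.60140157 0.01983762 0.10085643] [-3.84852608 25.34579957] [-0.26  0.66 -0.35 -0.29 -0.26 -0.88  0.72  0.51  0.17]
in plate frame mm [1.9 7.5 7.1]
in plate frame mm [201.7  10.4   1.2]
in plate frame mm [241.7  11.   -0. ]
```

```bash
python3 - <<'E'
from h import *
import cv2
im=cv2.imread("pics/w4full.png").astype(int)
print(im[200,255:292].tolist())
c=cam("w4")
rows=np.arange(70,285,5);out=[];lef=[];rl=[]
for r in rows:
    L=im[r,255:288]; g=L[:,1]-L[:,2]   # green minus red
    k=np.where(g>12)[0]
    lef.append(255+k.min());out.append(255+k.max()+.5+.5)
for nm,o,w in (("outer bottom edge",out,0.),("top edge",lef,.004)):
    o=np.array(o,float);pf=np.polyfit(rows,o,1);res=o-np.polyval(pf,rows);print(nm,pf,res.std())
    rr=np.array([75.,280.]);oo=np.polyval(pf,rr)
    E=lambda q:proj(c,plate([.493,q[0],q[1]],[[t,0,w] for t in np.linspace(0,.15,60)]))
    f=lambda q:(lambda e:np.interp(rr,e[:,1],e[:,0])-oo)(E(q))
    q=least_squares(f,[.001,-.07],diff_step=1e-4).x; print(q[0],np.degrees(q[1]))
# ledge line: panel y direction, from face/ledge boundary right of the rule
cols=np.arange(375,600,8);v=[]
for x in cols:
    col=im[40:90,x].sum(1); v.append(40+np.argmax(np.diff(col))+.5)
print(np.polyfit(cols,v,1),v)
pr=proj(c,plate([.493,0,-.0728],[[0,.05,0],[0,.15,0]]));print("pred ledge slope",(pr[1]-pr[0])[1]/(pr[1]-pr[0])[0],pr)
E
```

```text
[[126, 142, 146], [126, 142, 146], [126, 142, 146], [125, 141, 145], [126, 143, 146], [126, 142, 146], [126, 142, 145], [127, 143, 147], [125, 142, 145], [107, 124, 121], [78, 99, 80], [64, 89, 59], [62, 87, 58], [57, 78, 53], [74, 85, 73], [119, 122, 119], [146, 149, 146], [150, 153, 150], [148, 152, 148], [148, 151, 147], [147, 151, 147], [148, 152, 148], [148, 151, 147], [148, 152, 148], [147, 150, 146], [149, 153, 149], [148, 151, 147], [148, 152, 148], [147, 150, 146], [147, 151, 147], [140, 139, 137], [133, 128, 125], [133, 127, 124], [133, 128, 126], [134, 128, 126], [137, 131, 129], [138, 132, 129]]
outer bottom edge [-3.63636364e-02  2.76642706e+02] 0.2949998770834125
0.0018464654403226094 -4.996331765117555
top edge [-3.87798248e-02  2.72902748e+02] 0.2833409182511701
0.000474488545475864 -5.03764852604121
[2.82635468e-02 5.38391010e+01] [np.float64(65.5), np.float64(65.5), np.float64(65.5), np.float64(65.5), np.float64(65.5), np.float64(66.5), np.float64(66.5), np.float64(66.5), np.float64(66.5), np.float64(66.5), np.float64(66.5), np.float64(66.5), np.float64(66.5), np.float64(66.5), np.float64(66.5), np.float64(67.5), np.float64(67.5), np.float64(67.5), np.float64(67.5), np.float64(67.5), np.float64(67.5), np.float64(68.5), np.float64(68.5), np.float64(68.5), np.float64(68.5), np.float64(68.5), np.float64(68.5), np.float64(68.5), np.float64(83.5)]
pred ledge slope -0.00045871301858230775 [[368.95906488  61.97551219]
 [565.4102652   61.88539747]]
```

Call:
arm_command(series="1 0 0 0 0.003;1 0 0 0 0.003;1 0 0 0.003 0;1 0 0 0.003 0;1 0 0 0.002 0;1 0 0 0.002 0;1 0 0 0.001 0;1 0 0 0 0;1 0 0 0 0;1 0 0 0 0")

```text
clock: 11.7
position: [0.5991, 0.0199, 0.1315]
ee_rot: [0.046, 0.999, -0.0, 0.0]
ft_force: [1.6, 1.2, -0.2]
grip_width: 0.135
grasp_force: 26.5
```

```bash
cat > st.py <<'E'
from workcell import manip,viewer
import cv2,pickle,sys
o=manip.get_obs(); print(o["clock"],o["position"].round(4),o["ft_force"].round(2),o["torque"].round(2),o["grip_width"],o["ee_rot"].round(4))
if len(sys.argv)>1:
    n=sys.argv[1]
    c=viewer.camera("wrist");pickle.dump(c,open(f"pics/{n}.pkl","wb"))
    b=c["pixels"][:,:,::-1];cv2.imwrite(f"pics/{n}full.png",b)
    cv2.imwrite(f"pics/{n}.png",cv2.resize(b[0:300,180:580],(800,600),interpolation=2))
E
python3 st.py w5
```

```text
11.7 [0.5991 0.0199 0.1315] [ 1.59  1.24 -0.19] [ 0.07 -0.65  0.11] 0.13463389830667605 [ 4.57e-02  9.99e-01 -0.00e+00  2.00e-04]
```

Call:
arm_command(series="1 0 0 0.001 0;1 0 0 0.001 0;1 0 0 0.001 0;1 0 0 0.001 0;1 0 0 0 0;1 0 0 0 0;1 0 0 0 0;1 0 0 0 0;1 0 0 0 0;1 0 0 0 0")

```text
clock: 13.0
position: [0.5991, 0.0199, 0.1312]
ee_rot: [0.046, 0.999, -0.0, 0.0]
ft_force: [-3.3, -1.1, 12.2]
grip_width: 0.133
grasp_force: 28.2
```

```bash
python3 st.py w6; cat > meas.py <<'E'
import sys,cv2
from h import *
n=sys.argv[1];c=cam(n);im=cv2.imread(f"pics/{n}full.png").astype(int)
# per row: plate outer edge (end of green) and rule's ticked edge (bluish-white panel -> rule: blue minus red / brightness drop)
rows=np.arange(75,285,5);A=[];B=[];RR=[]
for r in rows:
    L=im[r];g=L[:,1]-L[:,2];k=np.where(g[240:300]>12)[0]
    a=240+k.max()+1 if len(k) else np.nan;A.append(a)
    d=L[:,0]-L[:,1]  # panel: blue<green ; rule: blue>=green
    s0=int(a) if a==a else 262
    j=[x for x in range(s0,330) if (d[x:x+4]>=0).all()]
    B.append(j[0] if j else np.nan)
    j=[x for x in range(400,330,-1) if (d[x-3:x+1]>=0).all()]
    RR.append(j[0]+1 if j else np.nan)
A,B,RR=map(np.array,(A,B,RR))
for nm,X in (("plate",A),("rule L",B),("rule R",RR)):
    m=~np.isnan(X);p=np.polyfit(rows[m],X[m],1);res=X[m]-np.polyval(p,rows[m]);k=abs(res)<1.5;p=np.polyfit(rows[m][k],X[m][k],1)
    print(nm,p.round(4),"n",k.sum(),"at 80,280:",np.polyval(p,[80,280]).round(1))
E
python3 meas.py w4; python3 meas.py w6
```

```text
13.0 [0.5991 0.0199 0.1312] [-3.32 -1.1  12.17] [-0.08  0.61  0.13] 0.13274473502835124 [ 4.58e-02  9.99e-01 -1.00e-04  4.00e-04]
plate [-3.640000e-02  2.766571e+02] n 42 at 80,280: [273.7 266.5]
rule L [-2.440000e-02  2.897359e+02] n 11 at 80,280: [287.8 282.9]
rule R [1.720000e-02 3.622834e+02] n 41 at 80,280: [363.7 367.1]
plate [-2.05000e-02  2.70636e+02] n 42 at 80,280: [269.  264.9]
rule L [-2.370000e-02  2.900251e+02] n 14 at 80,280: [288.1 283.4]
rule R [2.380000e-02 3.602927e+02] n 41 at 80,280: [362.2 367. ]
```

```bash
cat > meas.py <<'E'
import sys,cv2
from h import *
n=sys.argv[1];c=cam(n);im=cv2.imread(f"pics/{n}full.png").astype(float)
rows=np.arange(80,285,3);A=[];B=[];C=[]
def cross(x,f,t):  # first sub-pixel crossing of t along x
    d=np.sign(f-t);k=np.where(d[:-1]*d[1:]<0)[0]
    if not len(k): return np.nan
    k=k[0];return x[k]+(t-f[k])/(f[k+1]-f[k])*(x[k+1]-x[k])+.5
for r in rows:
    G=im[r,:,1];gr=im[r,:,1]-im[r,:,2]
    k=245+np.argmax(gr[245:300]);x=np.arange(k,k+12);a=cross(x,G[x],120);A.append(a)
    s0=int(a)+3 if a==a else 280;x=np.arange(s0,s0+40);B.append(cross(x,G[x],140))
    x=np.arange(395,340,-1);C.append(cross(x,G[x],140))
L={}
for nm,X in (("plate",A),("ruleL",B),("ruleR",C)):
    X=np.array(X);m=~np.isnan(X);p=np.polyfit(rows[m],X[m],1)
    for _ in range(4):
        res=X-np.polyval(p,rows);k=m&(abs(res)<max(.5,1.5*np.nanstd(res[m])));m=k;p=np.polyfit(rows[k],X[k],1)
    L[nm]=p;print(nm,p.round(4),"n",m.sum(),"sd",(X-np.polyval(p,rows))[m].std().round(2),"at 80,280",np.polyval(p,[80,280]).round(2))
def meet(p,q): r=(q[1]-p[1])/(p[0]-q[0]);return r,np.polyval(p,r)
print("VP rule",meet(L["ruleL"],L["ruleR"]),"plate at that row",np.polyval(L["plate"],meet(L["ruleL"],L["ruleR"])[0]))
for yaw in (-4.15,-5.3):
    d=Rz(np.radians(yaw))@TILT@[1,0,0];d=c["extrinsics"][:3,:3]@d*[1,-1,-1];v=c["intrinsics"]@d;print("VP model",yaw,v[:2]/v[2])
E
for i in w4 w5 w6; do echo $i;python3 meas.py $i;done
```

```text
w4
plate [-3.630000e-02  2.776369e+02] n 68 sd 0.1 at 80,280 [274.73 267.48]
ruleL [-1.260000e-02  2.878767e+02] n 46 sd 0.2 at 80,280 [286.87 284.35]
ruleR [1.200000e-02 3.628131e+02] n 63 sd 0.09 at 80,280 [363.77 366.16]
VP rule (np.float64(-3051.7264091639518), np.float64(326.32876400360107)) plate at that row 388.3500573368226
VP model -4.15 [  324.29075525 -2208.91476872]
VP model -5.3 [  368.65987827 -2207.90930013]
w5
plate [-1.990000e-02  2.718616e+02] n 65 sd 0.09 at 80,280 [270.27 266.28]
ruleL [-1.200000e-02  2.879975e+02] n 50 sd 0.17 at 80,280 [287.04 284.63]
ruleR [1.920000e-02 3.606022e+02] n 60 sd 0.09 at 80,280 [362.14 365.99]
VP rule (np.float64(-2324.2164678897147), np.float64(315.91314567334445)) plate at that row 318.1981673059903
VP model -4.15 [  282.28621824 -2214.09102809]
VP model -5.3 [  326.76463997 -2215.53301734]
w6
plate [-1.99000e-02  2.71642e+02] n 69 sd 0.1 at 80,280 [270.05 266.07]
ruleL [-1.340000e-02  2.883737e+02] n 47 sd 0.15 at 80,280 [287.3  284.62]
ruleR [1.890000e-02 3.607305e+02] n 61 sd 0.09 at 80,280 [362.24 366.02]
VP rule (np.float64(-2239.172481430935), np.float64(318.4031238125886)) plate at that row 316.16371456754274
VP model -4.15 [  282.31104188 -2222.70210254]
VP model -5.3 [  326.94161582 -2224.20612335]
```

The rule is flat, parallel to the plate edge within 0.1°, with a gap of about 8.9 mm. I unload it, shift right and slide down to the ledge.

Call:
arm_command(series="1 0 0 -0.0025 0;1 0 -0.004 0 0;1 0 -0.006 0 0;1 0 -0.005 0 0;1 0 -0.003 0 0;1 0.0011 0 0.0006 0;1 0.0011 0 0.0006 0;1 0.0011 0 0.0006 0;1 0 0 0 0;1 0 0 0 0")

```text
clock: 14.3
position: [0.5986, 0.0139, 0.1312]
ee_rot: [0.046, 0.999, 0.001, 0.002]
ft_force: [6.1, 3.8, 3.5]
grip_width: 0.14
grasp_force: 27.1
```

```bash
python3 st.py w7; python3 meas.py w7; python3 - <<'E'
import cv2
im=cv2.imread("pics/w7full.png")
for x in (300,310,340,350,380,420): print(x,im[40:75,x,1].tolist())
im=cv2.imread("pics/w6full.png")
for x in (310,340): print(x,im[40:75,x,1].tolist())
E
```

```text
14.3 [0.5986 0.0139 0.1312] [6.05 3.8  3.49] [ 1.04 -1.46 -0.17] 0.13991784520932815 [4.56e-02 9.99e-01 9.00e-04 1.90e-03]
plate [-1.35000e-02  2.82786e+02] n 68 sd 0.09 at 80,280 [281.71 279.02]
ruleL [-2.060000e-02  2.907901e+02] n 46 sd 0.15 at 80,280 [289.14 285.02]
ruleR [1.11000e-02 3.63335e+02] n 61 sd 0.09 at 80,280 [364.22 366.44]
VP rule (np.float64(-2290.0113574476936), np.float64(337.95068689991155)) plate at that row 313.6115429640757
VP model -4.15 [  279.63067022 -2271.27765022]
VP model -5.3 [  325.11934877 -2272.20323218]
300 [126, 127, 125, 126, 126, 126, 126, 118, 100, 89, 90, 91, 91, 92, 92, 92, 106, 121, 126, 127, 126, 127, 128, 127, 125, 113, 112, 122, 128, 128, 126, 127, 129, 123, 95]
310 [127, 124, 124, 125, 125, 127, 126, 116, 100, 91, 88, 90, 91, 93, 92, 93, 106, 120, 127, 126, 125, 125, 126, 125, 127, 125, 126, 126, 126, 127, 126, 125, 125, 125, 127]
340 [126, 125, 125, 125, 125, 126, 126, 115, 97, 89, 90, 92, 90, 92, 92, 94, 105, 120, 125, 125, 125, 123, 126, 125, 124, 126, 125, 125, 125, 126, 126, 125, 124, 125, 125]
350 [127, 125, 125, 124, 125, 125, 125, 113, 97, 89, 91, 91, 92, 92, 92, 95, 106, 122, 129, 129, 129, 128, 128, 128, 128, 128, 128, 128, 128, 127, 127, 128, 127, 128, 128]
380 [127, 125, 124, 123, 124, 124, 125, 113, 95, 88, 91, 90, 91, 91, 91, 94, 91, 92, 92, 92, 91, 95, 124, 145, 150, 149, 150, 149, 149, 150, 149, 150, 149, 150, 149]
420 [126, 123, 124, 123, 125, 125, 123, 109, 93, 87, 91, 91, 93, 92, 93, 93, 93, 91, 90, 90, 87, 95, 123, 145, 149, 149, 149, 150, 149, 149, 150, 148, 148, 149, 149]
310 [126, 125, 124, 124, 125, 125, 128, 125, 110, 95, 90, 91, 91, 93, 91, 91, 98, 118, 128, 128, 128, 127, 127, 128, 127, 128, 128, 127, 129, 127, 128, 128, 127, 127, 127]
340 [126, 127, 125, 124, 124, 124, 126, 120, 107, 93, 89, 91, 93, 91, 92, 93, 101, 117, 124, 124, 125, 125, 126, 124, 125, 123, 124, 124, 125, 124, 123, 124, 124, 123, 122]
```

Call:
arm_command(series="1 -0.0014 0 -0.0016 0;1 0 0 0 0;1 0 0 0 0;1 0 -0.001 0 0;1 0 -0.001 0 0;1 0 -0.001 0 0;1 0 0 0 0;1 0 0 0 0;1 0 0 0 0;1 0 0 0 0", newtons=40)

```text
clock: 15.6
position: [0.5986, 0.0129, 0.1314]
ee_rot: [0.046, 0.999, 0.001, 0.001]
ft_force: [5.7, 5.2, 2.5]
grip_width: 0.128
grasp_force: 42.8
```

```bash
python3 st.py w8; python3 meas.py w8
```

```text
15.6 [0.5986 0.0129 0.1314] [5.71 5.18 2.54] [ 1.31 -1.35 -0.42] 0.12840111209528227 [0.0457 0.999  0.0011 0.0014]
plate [-1.220000e-02  2.847171e+02] n 63 sd 0.09 at 80,280 [283.74 281.29]
ruleL [-2.590000e-02  2.927472e+02] n 46 sd 0.2 at 80,280 [290.68 285.5 ]
ruleR [5.00000e-03 3.65409e+02] n 65 sd 0.11 at 80,280 [365.81 366.82]
VP rule (np.float64(-2351.7970167848694), np.float64(353.5979135122626)) plate at that row 313.49945523941204
VP model -4.15 [  279.14895494 -2251.51888251]
VP model -5.3 [  324.288488   -2252.37776923]
```

Call:
arm_command(series="1 0 0.002 0 0;1 0 0.002 0 0;1 -0.0015 0 -0.0012 0;1 -0.0015 0 -0.0012 0;1 -0.0015 0 -0.0011 0;1 0 0 0 0;1 0 0 0 0;1 0 0 0 0;1 0 0 0 0;1 0 0 0 0")

```text
clock: 16.9
position: [0.5994, 0.0131, 0.1322]
ee_rot: [0.046, 0.999, 0.0, 0.0]
ft_force: [-2.5, 0.4, -1.2]
grip_width: 0.129
grasp_force: 42.1
```

```bash
python3 st.py w9; python3 meas.py w9
```

```text
16.9 [0.5994 0.0131 0.1322] [-2.47  0.44 -1.23] [ 0.01  0.26 -0.02] 0.12859830207000275 [4.57e-02 9.99e-01 0.00e+00 1.00e-04]
plate [-1.38000e-02  2.84904e+02] n 68 sd 0.09 at 80,280 [283.8  281.05]
ruleL [-1.580000e-02  2.891652e+02] n 46 sd 0.16 at 80,280 [287.9  284.73]
ruleR [1.560000e-02 3.617423e+02] n 62 sd 0.08 at 80,280 [362.99 366.11]
VP rule (np.float64(-2308.2191665457767), np.float64(325.74802823098173)) plate at that row 316.6895189118853
VP model -4.15 [  282.50737444 -2211.18264908]
VP model -5.3 [  326.93447399 -2212.59223228]
```

Call:
arm_command(series="1 0 0 0 -0.0013;1 0 -0.001 0 0;1 0 -0.001 0 0;1 0 -0.001 0 0;1 0 -0.001 0 0;1 0 -0.001 0 0;1 0 0 0 0;1 0 0 0 0;1 0 0 0 0;1 0 0 0 0")

```text
clock: 18.2
position: [0.5993, 0.0112, 0.1323]
ee_rot: [0.044, 0.999, 0.0, 0.0]
ft_force: [-0.1, 0.8, 0.0]
grip_width: 0.13
grasp_force: 42.2
```

```bash
python3 st.py w10; python3 meas.py w10; python3 - <<'E'
import cv2
im=cv2.imread("pics/w10full.png")
for r in (100,101,180,260): print(im[r,278:296].tolist())
E
```

```text
18.2 [0.5993 0.0112 0.1323] [-0.14  0.84  0.05] [ 0.15 -0.13  0.04] 0.13004450513372245 [4.37e-02 9.99e-01 0.00e+00 1.00e-04]
plate [-1.230000e-02  2.890981e+02] n 44 sd 0.18 at 80,280 [288.11 285.64]
ruleL [-5.200000e-03  2.816048e+02] n 4 sd 0.15 at 80,280 [281.19 280.16]
ruleR [1.760000e-02 3.610875e+02] n 63 sd 0.09 at 80,280 [362.5  366.02]
VP rule (np.float64(-3490.6312779977757), np.float64(299.64470479506537)) plate at that row 332.15853372885607
VP model -4.15 [  291.47199192 -2213.83207298]
VP model -5.3 [  335.94693639 -2214.71656666]
[[123, 139, 143], [122, 139, 143], [124, 141, 146], [122, 137, 142], [108, 125, 125], [81, 101, 88], [63, 88, 60], [61, 85, 55], [79, 95, 74], [112, 114, 106], [132, 127, 125], [134, 128, 127], [133, 127, 125], [134, 129, 126], [135, 130, 127], [136, 131, 129], [136, 131, 129], [135, 129, 126]]
[[122, 139, 143], [123, 139, 143], [123, 139, 144], [123, 140, 144], [109, 126, 124], [82, 102, 87], [63, 87, 60], [61, 86, 57], [80, 96, 75], [113, 115, 106], [132, 128, 125], [135, 129, 128], [135, 130, 128], [136, 131, 128], [137, 132, 130], [138, 133, 131], [136, 132, 129], [136, 130, 128]]
[[126, 142, 147], [125, 142, 146], [124, 140, 144], [106, 124, 121], [77, 98, 80], [63, 88, 59], [66, 89, 61], [89, 102, 84], [117, 117, 110], [132, 127, 125], [134, 128, 126], [134, 128, 126], [136, 130, 128], [136, 130, 128], [137, 132, 129], [136, 131, 128], [134, 129, 126], [135, 130, 128]]
[[127, 144, 146], [119, 136, 136], [96, 115, 103], [72, 95, 69], [66, 90, 60], [68, 91, 63], [84, 96, 79], [110, 110, 104], [128, 123, 120], [130, 124, 121], [128, 123, 120], [129, 124, 123], [130, 125, 123], [132, 126, 123], [132, 127, 124], [131, 126, 124], [130, 124, 122], [128, 123, 121]]
```

Call:
arm_command(series="1 0 -0.0007 0 0;1 0 0 0 0;1 0 -0.0007 0 0;1 0 0 0 0;1 0 0 0 0;1 0 0 0 0;1 0 0 0 0;1 0 0 0 0;1 0 0 0 0;1 0 0 0 0")

```text
clock: 19.5
position: [0.5992, 0.0106, 0.1323]
ee_rot: [0.044, 0.999, 0.0, 0.0]
ft_force: [-0.2, 3.3, -1.1]
grip_width: 0.126
grasp_force: 42.2
```

```bash
cat > gw.py <<'E'
import cv2,sys,numpy as np
for n in sys.argv[1:]:
    im=cv2.imread(f"pics/{n}full.png").astype(float);o=[]
    for r0 in (75,110,150,190,230,270):
        g=np.clip((im[r0:r0+10,250:300,1]-im[r0:r0+10,250:300,2])/28,0,1).mean(0); g[g<.15]=0
        x=np.arange(250,300); o.append((round(g.sum(),2),round((g*x).sum()/g.sum(),1)))
    print(n,o)
E
python3 st.py w11; python3 gw.py w6 w9 w10 w11; python3 meas.py w11 | grep ruleR
```

```text
19.5 [0.5992 0.0106 0.1323] [-0.25  3.33 -1.05] [ 0.61 -0.25 -0.01] 0.12618708979210805 [4.36e-02 9.99e-01 1.00e-04 1.00e-04]
w6 [(np.float64(3.71), np.float64(266.6)), (np.float64(3.84), np.float64(265.8)), (np.float64(4.0), np.float64(264.9)), (np.float64(4.0), np.float64(264.0)), (np.float64(4.33), np.float64(263.2)), (np.float64(4.39), np.float64(262.3))]
w9 [(np.float64(3.59), np.float64(280.6)), (np.float64(3.87), np.float64(280.0)), (np.float64(3.89), np.float64(279.4)), (np.float64(3.99), np.float64(278.9)), (np.float64(4.02), np.float64(278.0)), (np.float64(4.19), np.float64(277.6))]
w10 [(np.float64(3.01), np.float64(285.3)), (np.float64(3.53), np.float64(284.7)), (np.float64(3.53), np.float64(283.9)), (np.float64(3.71), np.float64(283.4)), (np.float64(3.71), np.float64(282.7)), (np.float64(3.96), np.float64(282.0))]
w11 [(np.float64(2.9), np.float64(286.0)), (np.float64(2.88), np.float64(285.3)), (np.float64(3.15), np.float64(284.8)), (np.float64(3.1), np.float64(284.1)), (np.float64(3.02), np.float64(283.4)), (np.float64(3.51), np.float64(282.7))]
ruleR [1.540000e-02 3.618508e+02] n 66 sd 0.09 at 80,280 [363.09 366.17]
```

Contact with the plate edge is even at about 3 N. I ease off slightly, then slide down onto the ledge.

Call:
arm_command(series="1 0 0.0005 0 0;1 0.0009 0 0.0006 0;1 0.0009 0 0.0006 0;1 0.0009 0 0.0006 0;1 0 0 0.0004 0;1 0 0 0 0;1 0 0 0 0;1 0 0 0 0;1 0 0 0 0;1 0 0 0 0")

```text
clock: 20.8
position: [0.5982, 0.0107, 0.1315]
ee_rot: [0.044, 0.999, -0.0, 0.0]
ft_force: [1.2, 0.3, 4.5]
grip_width: 0.127
grasp_force: 42.8
```

```bash
cat > ze.py <<'E'
import cv2,sys,numpy as np
from h import *
for n in sys.argv[1:]:
    im=cv2.imread(f"pics/{n}full.png").astype(float);o=[]
    for x in (298,325,352,380):   # rows: ledge top->side edge, dark->rule/panel edge
        c=im[40:75,x-3:x+4,1].mean(1);k=np.argmin(np.diff(c));d=np.diff(c);m=k+3+np.argmax(d[k+3:])
        f=lambda i,t:40+i+(t-c[i])/(c[i+1]-c[i])
        a=[i for i in range(34) if c[i]>108>=c[i+1]][0];b=[i for i in range(a+1,34) if c[i]<108<=c[i+1]][0]
        o.append((round(f(a,108),2),round(f(b,108),2)))
    print(n,o)
E
python3 st.py w12; python3 gw.py w12;python3 meas.py w12 | grep ruleR; python3 ze.py w6 w7 w9 w11 w12
python3 - <<'E'
from h import *
c=cam("w12");print(proj(c,plate([.493,.0015,-.085],[[0,.018,.012],[0,.018,.005],[0,.018,0],[.001,.018,.005]])).round(2).tolist())
E
```

```text
20.8 [0.5982 0.0107 0.1315] [1.16 0.27 4.47] [ 0.01 -0.47 -0.07] 0.12718458075148742 [ 4.37e-02  9.99e-01 -0.00e+00  2.00e-04]
w12 [(np.float64(3.14), np.float64(286.0)), (np.float64(3.0), np.float64(285.4)), (np.float64(3.27), np.float64(284.7)), (np.float64(3.21), np.float64(284.0)), (np.float64(2.98), np.float64(283.3)), (np.float64(3.39), np.float64(282.7))]
ruleR [1.490000e-02 3.619415e+02] n 64 sd 0.1 at 80,280 [363.14 366.12]
w6 [(np.float64(48.27), np.float64(56.55)), (np.float64(48.06), np.float64(56.5)), (np.float64(47.81), np.float64(56.41)), (np.float64(47.58), np.float64(62.13))]
[[324.12, 45.18], [324.19, 54.59], [324.23, 60.91], [324.19, 56.47]]Traceback (most recent call last):
  File "ze.py", line 6, in <module>
    c=im[40:75,x-3:x+4,1].mean(1);k=np.argmin(np.diff(c));d=np.diff(c);m=k+3+np.argmax(d[k+3:])
                                                                             ~~~~~~~~~^^^^^^^^^
    return _wrapfunc(a, 'argmax', axis=axis, out=out, **kwds)
    return bound(*args, **kwds)
ValueError: attempt to get argmax of an empty sequence
```

```bash
sed -i 's/;k=np.argmin.*$//' ze.py; python3 ze.py w6 w7 w8 w9 w11 w12
```

```text
w6 [(np.float64(48.27), np.float64(56.55)), (np.float64(48.06), np.float64(56.5)), (np.float64(47.81), np.float64(56.41)), (np.float64(47.58), np.float64(62.13))]
w7 [(np.float64(47.57), np.float64(56.09)), (np.float64(47.46), np.float64(55.8)), (np.float64(47.3), np.float64(56.11)), (np.float64(47.2), np.float64(61.45))]
w8 [(np.float64(47.68), np.float64(56.05)), (np.float64(47.51), np.float64(56.08)), (np.float64(47.39), np.float64(56.41)), (np.float64(47.26), np.float64(61.71))]
w9 [(np.float64(46.62), np.float64(55.76)), (np.float64(46.49), np.float64(55.8)), (np.float64(46.36), np.float64(55.82)), (np.float64(46.21), np.float64(60.71))]
w11 [(np.float64(46.48), np.float64(55.54)), (np.float64(46.43), np.float64(55.6)), (np.float64(46.41), np.float64(55.6)), (np.float64(46.36), np.float64(60.71))]
w12 [(np.float64(48.47), np.float64(56.1)), (np.float64(48.39), np.float64(56.12)), (np.float64(48.35), np.float64(56.15)), (np.float64(48.3), np.float64(62.7))]
```

Call:
arm_command(series="1 0.0006 0 0.0006 0;1 0.0006 0 0.0006 0;1 0 0 0.0006 0;1 0 0 0 0;1 0 0 0 0;1 0 0 0 0;1 0 0 0 0;1 0 0 0 0;1 0 0 0 0;1 0 0 0 0", newtons=20)

```text
clock: 22.1
position: [0.5983, 0.0107, 0.1312]
ee_rot: [0.044, 0.999, -0.0, 0.001]
ft_force: [2.3, -0.6, 6.4]
grip_width: 0.128
grasp_force: 43.1
```

```bash
python3 st.py w13; python3 gw.py w13; python3 ze.py w13;python3 meas.py w13 | grep ruleR
```

```text
22.1 [0.5983 0.0107 0.1312] [ 2.32 -0.56  6.45] [-0.08 -0.76 -0.05] 0.12830302339217198 [ 4.37e-02  9.99e-01 -0.00e+00  9.00e-04]
w13 [(np.float64(3.29), np.float64(285.9)), (np.float64(2.99), np.float64(285.3)), (np.float64(3.34), np.float64(284.7)), (np.float64(3.34), np.float64(284.0)), (np.float64(3.03), np.float64(283.3)), (np.float64(3.57), np.float64(282.5))]
w13 [(np.float64(47.95), np.float64(56.36)), (np.float64(47.91), np.float64(56.39)), (np.float64(47.83), np.float64(56.39)), (np.float64(47.77), np.float64(62.28))]
ruleR [1.530000e-02 3.618063e+02] n 66 sd 0.09 at 80,280 [363.03 366.1 ]
```

Call:
arm_command(series="0.78 0 0 0 0;0.78 0 0 0 0;0.78 0 0 0 0;0.78 0 0 -0.003 0;0.78 0 0 -0.005 0;0.78 0 0 -0.01 0;0.78 0 0 -0.015 0;0.78 0 0 0 0;0.78 0 0 0 0;0.78 0 0 0 0")

```text
clock: 23.4
position: [0.5975, 0.0109, 0.1437]
ee_rot: [0.044, 0.999, 0.0, -0.0]
ft_force: [-0.0, 0.1, 0.5]
grip_width: 0.22
grasp_force: 0.0
```

```bash
python3 st.py w14; python3 gw.py w14; python3 ze.py w14;python3 meas.py w14|grep ruleR
```

```text
23.4 [0.5975 0.0109 0.1437] [-0.04  0.07  0.49] [ 0.02 -0.03  0.  ] 0.219893712477144 [ 4.37e-02  9.99e-01  0.00e+00 -1.00e-04]
w14 [(np.float64(2.82), np.float64(288.3)), (np.float64(3.13), np.float64(287.7)), (np.float64(2.92), np.float64(287.2)), (np.float64(2.98), np.float64(286.3)), (np.float64(3.32), np.float64(285.8)), (np.float64(3.21), np.float64(285.1))]
w14 [(np.float64(54.35), np.float64(61.73)), (np.float64(54.29), np.float64(61.78)), (np.float64(54.23), np.float64(61.8)), (np.float64(54.17), np.float64(67.27))]
ruleR [1.410000e-02 3.594291e+02] n 64 sd 0.08 at 80,280 [360.56 363.37]
```

Released cleanly with nothing shifting. I retract and take a final look.

Call:
arm_command(series="0.78 0 0 -0.05 0;0.78 0 0 -0.08 0;0.78 0 0 -0.08 0;0.78 0.08 0 -0.08 0;0.5 0.08 0.04 -0.04 0;0.5 0.04 0.04 0 0;0.5 0 0.04 0 0;0.5 0 0 0 0;0.5 0 0 0 0;0.5 0 0 0 0")

```text
clock: 24.7
position: [0.5224, 0.065, 0.2753]
ee_rot: [0.044, 0.999, -0.0, -0.0]
ft_force: [-0.8, 0.2, -0.9]
grip_width: 0.5
grasp_force: 0.0
```

```bash
python3 st.py w15; python3 - <<'E'
import cv2
from workcell import viewer
im=cv2.imread("pics/w15full.png"); s=viewer.camera("scene")["pixels"][:,:,::-1]
a=cv2.resize(s[245:345,240:440],(800,400),interpolation=2)[:,200:600]
b=im[:,100:500]
c=cv2.vconcat([a,cv2.resize(a[:1],(400,200))]) 
cv2.imwrite("pics/fin.png",cv2.hconcat([c[:480],b]))
E
```

```text
24.7 [0.5224 0.065  0.2753] [-0.82  0.2  -0.86] [-0.02  0.05 -0.03] 0.500129273395909 [ 4.42e-02  9.99e-01 -0.00e+00 -4.00e-04]
```

View pics/fin.png

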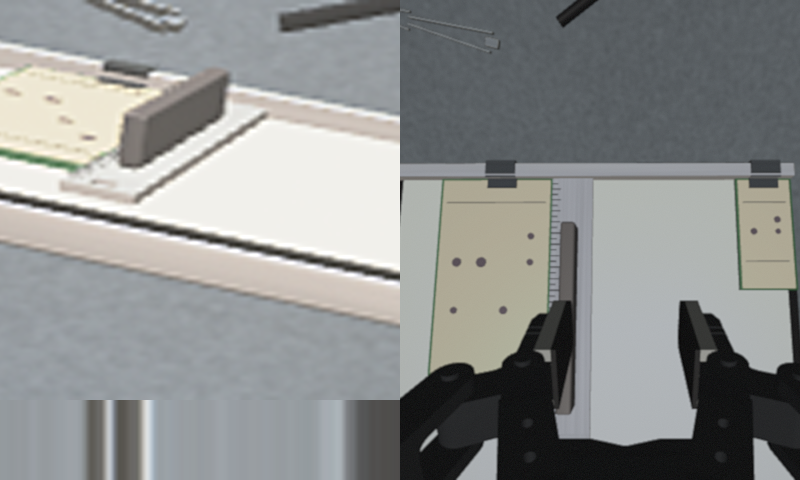

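The final view shows the rule flat and face up, its zero end at the ledge (178 px row). The ticked edge lies against the plate's green edge (552 px column) along its visible length, and both clips are in place.

```bash
python3 -c "
from workcell import manip
print(manip.hand_in())"
```

```text
the job is handed in; nothing more can be done
None
```

The rule lies flat and face up on the panel, with its zero end on the ledge and its graduated edge against the tall plate's left edge (I estimate any gap at 0.2 mm or less). It is released and the job was handed in at about 25 s; the highest side force I read while it met the plate was about 3 N, and no verdict came back.

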